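# Discard broken vials through the sprung flap of the reject box

## Robot

A 6-joint arm with a two-finger parallel gripper is mounted at the origin on a cart in front of the work surface, level with it; the furniture and walls round the work are solid. World frame = base frame: x ahead of the robot, y to its left, z up, the work surface at z = 0. Lengths are in mm, angles in rad, forces in N, time in s.
With the tool pointing down it reaches from about 275 to 1000 mm from the base axis. Payload 8.4 kg.
Tool frame: the origin (TCP) lies at the very end of the fingers, on their centre line; the grasp point (between the pads) lies 19 mm behind it (r.pinch_z is the distance from the TCP to the grasp point, in mm); z points along the fingers, y is the line along which they close (so a half turn about z gives the same grasp; the last joint's range is limited). The gripper opens to 85 mm and grips with 20 to 120 N. Pads are 22 mm wide; open, the fingers measure 114 mm over their backs; the gripper's body (76 mm by 85 mm) begins 54 mm behind the grasp point. The pads swing forward as they close: fully open they stand 13 mm farther back than shut.
Start: joints at [1.301, 0.353, 1.633, -0, 1.155, -0.002], TCP at [165.38, 602.725, 199.681] pointing down, gripper open.
Joint ranges: [-2.63, 2.63], [-0.92, 2.1], [0.06, 2.66], [-1.3, 4.44], [0, 2.69], [-3.02, 3.02]. Speed limits (rad/s): [2.22, 2.22, 2.79, 3.14, 3.14, 3.14].

## Interface

Orientations are given as [roll, pitch, yaw] about the fixed x, y, z axes, in that order (R = Rz(yaw) Ry(pitch) Rx(roll)).
In Python, from rig import r gives the robot as it stands.
- The arm moves only by the tool carry_out, never from a script. Its argument "series" is a list of rows, each a list of 7 numbers: the turn, a rotation vector about the tool's x, y, z as a fraction of full scale, then the shift along the tool's x, y, z as a fraction of full scale, then the gripper command: -1 is fully open, 1 is shut, values between are in proportion. A call has 1 to 8 rows; each row is the pose to reach, as a shift and turn from the pose commanded when the call began, along the tool's axes at that moment, turning the shorter way round; what a row does not reach only later rows make up. Full scale, the value 1, is 0.25 m for a shift and pi rad for a turn. A row lasts 1/8 s, in which the tool goes at most 62.5 mm and 10.7 degrees, less where a joint would pass 70% of its speed; a pose out of reach is approached as far as the arm can. A call with a number of a shift or a turn outside -1 to 1 is refused whole. A call with a gripper value outside its range is refused whole. The fingers move at their own pace and stop on an object; "force" is the grip in N (left out, the last holds). Time passes only in rows, so rows that repeat a pose let the fingers close. It gives the time, the measured TCP pose, the force, the opening and the grip force at its end, in the units of the state.
- r.sense(): the state, without advancing time (a new reading comes with each control period).
- r.grab_frame(name): name is "scene" or "top" or "wrist"; returns the picture (480x640x3 uint8, red, green, blue); there is no depth.
- r.get_calibration(name): a dict with "K" (3x3 intrinsics, pixels), "distortion" ([k1, k2, p1, p2, k3] as OpenCV has them; the pictures are not rectified), "pose" (4x4, takes a point from camera to world coordinates). Camera axes: x right, y up, looking along -z (the intrinsics and any distortion apply to the point x, -y, -z); pixel columns grow to the right and rows downward; lengths in mm; the calibration is good to about 2 mm. A picture is of the moment at which its call begins: read the wrist's pose just before it. get_calibration takes no time and is no camera call; for the wrist camera it gives the pose at the moment of the call.
- r.sign_off(): hands the job in; it is judged then, once.
Trained networks look in the newest picture that a camera, given by its name, has taken for a name from the list of things; names that differ only in an ending like _2 or _b are one class to them, and where a whole thing is asked for, a point or a joint stands for the part that bears it (a point fixed in the world has none). Each returns a list of dicts, best first, with "score" (0 to 1); they miss things now and then, are a little off and sometimes report something else, mostly with a low value. They report only what shows in the picture. A call takes as long as a camera call. They do not tell look-alikes from the thing itself.
- r.silhouettes(camera, label): "region" (480x640 bool, what is visible of it) and "position" ([row, column] in pixels, amid what is visible of it).
The state is a dict: "clock": time; "qpos": joint angles; "qvel": joint speeds; "joint_efforts": joint torques, N m; "eef_pos": TCP position; "tcp_rot": TCP orientation; "contact_force": force on the tool from outside, world axes, zero at the start; "wrist_torque": the same for the moment, N m; "opening": opening from 0.0 (shut) to 1.0 (fully open); "grasp_force": force on a finger pad.
Only numpy, scipy, OpenCV 4.12 (cv2) and the standard library are available. Lean on these libraries where they do the work, as an engineer would, in place of code of your own. Each camera call takes 0.05 s, during which the arm holds its last target. There are 200 camera calls.

## Task

Three of the vials set out here have had their necks snapped off and stand open and shorter than the rest: two in the steel tray among the sound capped vials, one alone on the worktop. Drop all three into the white steel reject box, pushing its sprung flap down and holding it open while each one falls through the slot, and let the flap spring shut afterwards. Leave the tray with its sound vials standing in it, and the stapler, tape roll and swab carton, as they are.

Things in the scene. Friction and masses are not known exactly. Their poses are not given: they have to be found in the camera images.
- broken_0: broken vial: clear glass stump, 22 mm across and 30 mm tall, its neck and cap snapped off to leave an open jagged top (up to 33 mm); weighs 11 to 21 g. Origin: centre of its underside; z is its own axis. Starts upright, in the tray row, at any of the five places
- broken_1: broken vial: clear glass stump, 22 mm across and 30 mm tall, its neck and cap snapped off to leave an open jagged top (up to 33 mm); weighs 11 to 21 g. Origin: centre of its underside; z is its own axis. Starts upright, in the tray row, at any of the five places
- broken_2: broken vial: clear glass stump, 22 mm across and 30 mm tall, its neck and cap snapped off to leave an open jagged top (up to 33 mm); weighs 11 to 21 g. Origin: centre of its underside; z is its own axis. Starts upright, alone on the bare worktop
- sound_0: sound vial: small glass vial with label and crimped cap, 22 mm across and 47 mm tall, weighs 20 g. Origin: centre of its underside; z is its own axis. Stands in the tray and must stay there
- sound_1: sound vial: small glass vial with label and crimped cap, 22 mm across and 47 mm tall, weighs 20 g. Origin: centre of its underside; z is its own axis. Stands in the tray and must stay there
- sound_2: sound vial: small glass vial with label and crimped cap, 22 mm across and 47 mm tall, weighs 20 g. Origin: centre of its underside; z is its own axis. Stands in the tray and must stay there
- tray: shallow open steel tray, loose, 300 g, 90 (x) x 155 (y) x 25 mm; walls 2 mm thick, inside 82 x 148 mm, inner floor 2 mm above the worktop. Origin: centre of its underside; z up. Five vials stand in a row along its y axis, at about y = -56, -28, 0, 28, 56 mm (x = 0, within 3 mm): about 27 mm free beside each towards the long walls, only 6 mm towards its neighbours
- reject_box: closed white steel box fixed on the worktop, 150 (x) x 190 (y) mm, 170 mm high; a steel frame round the slot in its lid tops out at 174 mm. Its front, with lock and card holder, faces its -x. Origin: centre of its underside; z up. The slot is open from x = -28 to +30 mm and y = -60 to +60 mm, closed by the flap just below the frame. Empty inside, 150 mm deep below the flap
- slot (a point): centre of the slot (box x = 1 mm, y = 0), 166 mm above the worktop, on top of the shut flap. Fingertips, closing along the slot's length, that go straight down at box x = +5 mm (24 mm from the hinge) until 38 mm below this height hold the flap at about 1.2 rad; a vial let go between them slides down the flap into the box
- flap (a joint): flap angle in rad: 0 shut and level, to 1.45 swung down into the box. Hinged along the slot's far long edge (box x = +29 mm, height 164 mm); free edge 56 mm from the hinge, towards the box's front. Spring: 0.056 N m shut, plus 0.07 N m per rad (about 1 N at the free edge to start it; 3 to 4 N on fingers holding it at 1.2 rad). A vial dropped on it does not open it; let go, it snaps shut
- flap_edge (a point): middle of the flap's free edge, on its upper face, 55 mm from the hinge line
- stapler: stapler lying on the worktop, 30 (x) x 126 (y) x 46 mm, loose; origin: centre of its underside. To be left alone
- swab_box: small upright carton of swabs, 55 (x) x 60 (y) x 90 mm high, loose; origin: centre of its underside. To be left alone
- tape: roll of brown tape lying flat, 94 mm across, 48 mm high, loose; origin: centre of its underside. To be left alone
Things that resemble listed ones, but are neither listed nor needed, are in the scene too. Leave any purple look-alike of the sound_1 alone.

How it is judged (in metres and radians):
On the way, in this order (a step that is already met when the one before it is completed fails the run):
1. a first broken vial is in the box and the flap has shut again (((x of broken_0 in the frame of reject_box between -0.073 and 0.073 m and y of broken_0 in the frame of reject_box between -0.093 and 0.093 m and z of broken_0 in the frame of reject_box between 0 and 0.09 m) or (x of broken_1 in the frame of reject_box between -0.073 and 0.073 m and y of broken_1 in the frame of reject_box between -0.093 and 0.093 m and z of broken_1 in the frame of reject_box between 0 and 0.09 m) or (x of broken_2 in the frame of reject_box between -0.073 and 0.073 m and y of broken_2 in the frame of reject_box between -0.093 and 0.093 m and z of broken_2 in the frame of reject_box between 0 and 0.09 m)) and value of joint flap below 0.06 rad), for 0.2 s.
2. two broken vials are in the box and the flap has shut again ((((x of broken_0 in the frame of reject_box between -0.073 and 0.073 m and y of broken_0 in the frame of reject_box between -0.093 and 0.093 m and z of broken_0 in the frame of reject_box between 0 and 0.09 m) and (x of broken_1 in the frame of reject_box between -0.073 and 0.073 m and y of broken_1 in the frame of reject_box between -0.093 and 0.093 m and z of broken_1 in the frame of reject_box between 0 and 0.09 m)) or ((x of broken_0 in the frame of reject_box between -0.073 and 0.073 m and y of broken_0 in the frame of reject_box between -0.093 and 0.093 m and z of broken_0 in the frame of reject_box between 0 and 0.09 m) and (x of broken_2 in the frame of reject_box between -0.073 and 0.073 m and y of broken_2 in the frame of reject_box between -0.093 and 0.093 m and z of broken_2 in the frame of reject_box between 0 and 0.09 m)) or ((x of broken_1 in the frame of reject_box between -0.073 and 0.073 m and y of broken_1 in the frame of reject_box between -0.093 and 0.093 m and z of broken_1 in the frame of reject_box between 0 and 0.09 m) and (x of broken_2 in the frame of reject_box between -0.073 and 0.073 m and y of broken_2 in the frame of reject_box between -0.093 and 0.093 m and z of broken_2 in the frame of reject_box between 0 and 0.09 m))) and value of joint flap below 0.06 rad), for 0.2 s.
3. all three broken vials are in the box and the flap has shut again (x of broken_0 in the frame of reject_box between -0.073 and 0.073 m and y of broken_0 in the frame of reject_box between -0.093 and 0.093 m and z of broken_0 in the frame of reject_box between 0 and 0.09 m and x of broken_1 in the frame of reject_box between -0.073 and 0.073 m and y of broken_1 in the frame of reject_box between -0.093 and 0.093 m and z of broken_1 in the frame of reject_box between 0 and 0.09 m and x of broken_2 in the frame of reject_box between -0.073 and 0.073 m and y of broken_2 in the frame of reject_box between -0.093 and 0.093 m and z of broken_2 in the frame of reject_box between 0 and 0.09 m and value of joint flap below 0.06 rad), for 0.2 s.
At the end, for the whole second after the job is handed in: All three broken vials lie inside the reject box (origins within its walls and less than 90 mm above its underside), the flap is shut again (below 0.06 rad), and the three sound vials stand upright (within 0.12 rad) on the floor of the tray, at rest (all of step 3 and x of sound_0 in the frame of tray between -0.042 and 0.042 m and y of sound_0 in the frame of tray between -0.075 and 0.075 m and z of each of sound_0, sound_1, sound_2 in the frame of tray below 0.012 m and angle between each of sound_0, sound_1, sound_2's own z axis and vertical below 0.12 rad and x of sound_1 in the frame of tray between -0.042 and 0.042 m and y of sound_1 in the frame of tray between -0.075 and 0.075 m and x of sound_2 in the frame of tray between -0.042 and 0.042 m and y of sound_2 in the frame of tray between -0.075 and 0.075 m and linear speed of each of sound_0, sound_1, sound_2 below 0.05 m/s); the robot touches nothing.
It fails at once if a sound vial is tipped over (angle between any of sound_0, sound_1, sound_2's own z axis and vertical above 0.6 rad).
It fails at once if a sound vial or the tray is shifted by more than 30 mm, or lifted (distance of any of sound_0, sound_1, sound_2, tray from where it was at the start of the episode above 0.03 m).
It fails at once if the stapler, the tape roll or the swab carton is shifted by more than 30 mm or tipped (distance of any of stapler, tape, swab_box from where it was at the start of the episode above 0.03 m or angle between swab_box's own z axis and vertical above 0.5 rad).
It also fails if it takes over 70 s, if anything falls off the work surface, if the arm or the gripper's body presses on something with over 40 N, if the wrist force passes 120 N, or if a joint passes its speed limit or range.

## Working session

There is one attempt and no reset: what is moved stays moved. The work goes in short steps, Python scripts to look and compute and a tool call to move; the robot and the scene stay as the last step left them, time stands still between calls to the robot, and variables do not carry over. Pictures are saved under pics/ and viewed, at most 10 in all, crops included, and the job is handed in when it is done.

Besides the shell and the picture viewer there is one more tool, called by a JSON object that holds its "method" and its "body". carry_out: Moves the arm, as the interface text tells. Its arguments: {"type":"object","properties":{"series":{"type":"array"},"force":{"type":"number"}},"required":["series"]}

```bash
mkdir -p pics; ls; python3 - <<'E'
from rig import r
import cv2,numpy as np
s=r.sense();print({k:np.round(v,3) for k,v in s.items()})
for n in("scene","top"):
    f=r.grab_frame(n);cv2.imwrite(f"pics/{n}0.png",f[...,::-1])
    c=r.get_calibration(n);print(n,np.round(c["K"],1).tolist(),np.round(c["distortion"],3),np.round(c["pose"],2).tolist())
    for l in("broken_0","sound_0","tray","reject_box","flap","stapler","tape","swab_box"):
        print(l,[(round(d["score"],2),np.round(d["position"]).tolist(),int(d["region"].sum())) for d in r.silhouettes(n,l)])
E
```

```text
pics
{'clock': np.float64(0.0), 'qpos': array([ 1.301,  0.354,  1.634,  0.   ,  1.155, -0.002]), 'qvel': array([-0.003,  0.   ,  0.001, -0.   ,  0.   , -0.002]), 'joint_efforts': array([-3.0000e-03, -6.0527e+01, -3.4205e+01, -0.0000e+00,  1.0000e-02,
        0.0000e+00]), 'eef_pos': array([165.236, 602.212, 198.96 ]), 'tcp_rot': array([-3.14 , -0.   ,  2.874]), 'contact_force': array([ 0.019,  0.594, -0.464]), 'wrist_torque': array([-0.072,  0.004,  0.061]), 'grasp_force': np.float64(0.0), 'opening': np.float64(0.997)}
scene [[528.6, 0.0, 324.5], [0.0, 528.6, 238.6], [0.0, 0.0, 1.0]] [-0.045  0.     0.     0.     0.   ] [[-0.91, 0.26, -0.33, 255.21], [-0.42, -0.56, 0.71, 790.29], [0.0, 0.79, 0.62, 711.58], [0.0, 0.0, 0.0, 1.0]]
broken_0 [(0.74, [356.0, 353.0], 203), (0.68, [271.0, 278.0], 165), (0.47, [369.0, 357.0], 160)]
sound_0 [(0.75, [331.0, 346.0], 206), (0.69, [341.0, 352.0], 196), (0.64, [388.0, 364.0], 280), (0.51, [308.0, 307.0], 260)]
tray [(0.89, [364.0, 362.0], 3578)]
reject_box [(0.9, [184.0, 360.0], 9326)]
flap [(0.68, [149.0, 359.0], 622)]
stapler [(0.89, [248.0, 247.0], 900)]
tape [(0.63, [330.0, 345.0], 174), (0.62, [283.0, 420.0], 1932), (0.54, [368.0, 358.0], 147)]
swab_box [(0.75, [334.0, 210.0], 2142)]
top [[441.6, 0.0, 311.3], [0.0, 441.6, 246.4], [0.0, 0.0, 1.0]] [-0.097  0.     0.     0.     0.   ] [[0.03, 0.99, -0.13, 477.45], [-1.0, 0.03, 0.03, 106.31], [0.03, 0.13, 0.99, 1069.91], [0.0, 0.0, 0.0, 1.0]]
broken_0 [(0.61, [319.0, 221.0], 66), (0.38, [310.0, 231.0], 81)]
sound_0 [(0.52, [307.0, 241.0], 79), (0.44, [329.0, 210.0], 81), (0.4, [304.0, 249.0], 89), (0.4, [260.0, 265.0], 72)]
tray [(0.75, [319.0, 231.0], 2091), (0.3, [320.0, 222.0], 69)]
reject_box [(0.94, [250.0, 408.0], 7457)]
flap [(0.68, [247.0, 414.0], 1484)]
stapler [(0.59, [188.0, 307.0], 686)]
tape [(0.77, [340.0, 332.0], 482)]
swab_box [(0.84, [214.0, 199.0], 846), (0.22, [311.0, 234.0], 2084)]
```

View pics/scene0.png

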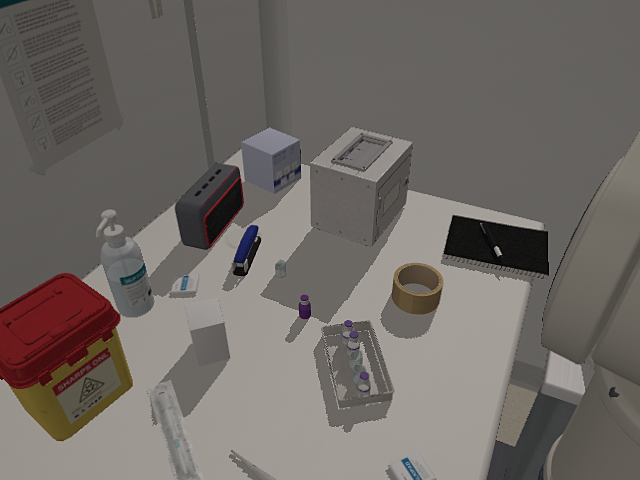

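View pics/top0.png

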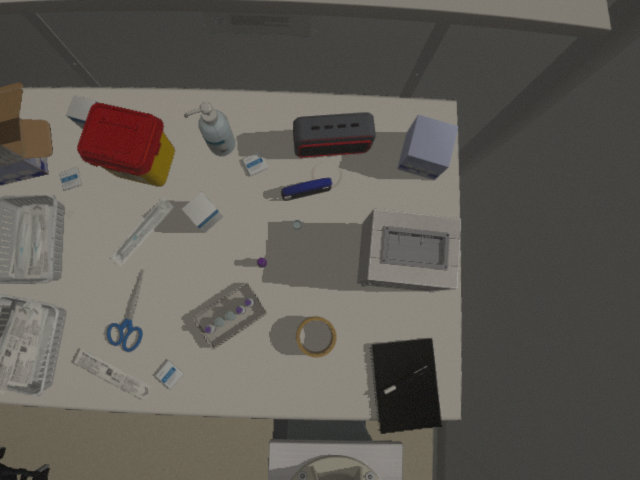

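Scene view: the tray (centre 362,364) holds sound vials at rows 331, 341 and 388, and broken stumps at rows 356 and 369. The lone stump is at (278,271), the purple look-alike at (305,308), and the box lid at about (362,152) with its front facing the robot. Top view: lone stump (297,225), tray (225,314), flap (414,247). Next I triangulate.

```bash
cat >h.py <<'E'
from rig import r
import cv2,numpy as np
def ray(c,uv):
    p=cv2.undistortPoints(np.array([[uv]],float),np.array(c["K"]),np.array(c["distortion"]))[0,0]
    P=np.array(c["pose"]);d=P[:3,:3]@[p[0],-p[1],-1];return P[:3,3],d/np.linalg.norm(d)
def tri(obs):   # obs: [(calib,(col,row))]
    A=np.zeros((3,3));b=np.zeros(3);R=[ray(*o) for o in obs]
    for o,d in R:
        M=np.eye(3)-np.outer(d,d);A+=M;b+=M@o
    x=np.linalg.solve(A,b);return x,max(np.linalg.norm(np.cross(x-o,d)) for o,d in R)
def plane(c,uv,z):
    o,d=ray(c,uv);return o+d*(z-o[2])/d[2]
def proj(c,X):
    P=np.linalg.inv(np.array(c["pose"]));q=(P[:3,:3]@np.asarray(X,float).T).T+P[:3,3]
    q=q*[1,-1,-1];return cv2.projectPoints(q,np.zeros(3),np.zeros(3),np.array(c["K"]),np.array(c["distortion"]))[0][:,0]
E
python3 - <<'E'
from h import *
S=r.get_calibration("scene");T=r.get_calibration("top")
pr={"lone":((278,271),(297,225)),"s_a":((346,331),(249,304)),"s_b":((352,341),(241,307)),"b_c":((353,356),(231,310)),"b_d":((357,369),(221,319)),"s_e":((364,388),(210,329)),"swab":((210,334),(199,214)),"tape":((420,283),(332,340)),"stapler":((247,248),(307,188)),"flap":((359,149),(414,247)),"tray":((362,364),(231,319)),"purple":((307,308),(265,260))}
for k,(a,b) in pr.items():
    x,e=tri([(S,a),(T,b)]);print(k,x.round(),round(e,1))
# corners of box and tray
for n in("scene","top"):
    r.grab_frame(n)
    for l in("flap","reject_box","tray"):
        d=r.silhouettes(n,l)[0]["region"].astype(np.uint8)
        c,_=cv2.findContours(d,0,2);c=max(c,key=cv2.contourArea)
        print(n,l,cv2.boxPoints(cv2.minAreaRect(c)).round().tolist())
f=cv2.imread("pics/top0.png");g=cv2.imread("pics/scene0.png")
a=cv2.resize(f[200:300,350:480],(520,400),interpolation=3);b=cv2.resize(f[270:360,170:280],(440,360),interpolation=3)
cv2.imwrite("pics/c1.png",a)
E
```

```text
lone [671. 111.   7.] 1.9
s_a [477. 217.  29.] 2.9
s_b [464. 234.  27.] 2.3
b_c [454. 257.  20.] 4.3
b_d [435. 280.  22.] 1.8
s_e [412. 306.  17.] 0.9
swab [676. 339.  51.] 3.6
tape [400.  19.   5.] 5.6
stapler [759.  88.  20.] 0.7
flap [ 603. -133.  178.] 2.0
tray [435. 258.  10.] 2.2
purple [576. 183.  11.] 4.0
scene flap [[339.0, 158.0], [369.0, 131.0], [383.0, 146.0], [353.0, 174.0]]
scene reject_box [[294.0, 228.0], [321.0, 119.0], [419.0, 142.0], [393.0, 251.0]]
scene tray [[319.0, 328.0], [376.0, 314.0], [396.0, 398.0], [339.0, 412.0]]
top flap [[385.0, 259.0], [388.0, 231.0], [444.0, 237.0], [441.0, 265.0]]
top reject_box [[357.0, 285.0], [363.0, 208.0], [463.0, 216.0], [456.0, 294.0]]
top tray [[190.0, 318.0], [246.0, 281.0], [268.0, 313.0], [212.0, 350.0]]
```

View pics/c1.png

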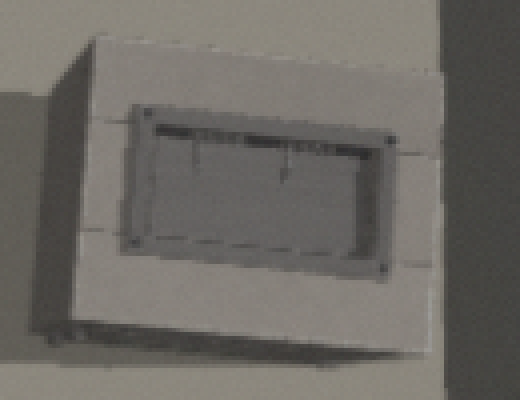

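The crop shows the lid frame with outer corners at about (383,226), (449,232), (447,270) and (380,263) in the top image. The hinge side is up (away from the robot), and the box is turned only slightly.

```bash
python3 - <<'E'
from h import *
T=r.get_calibration("top");S=r.get_calibration("scene");W=r.get_calibration("wrist")
c=np.array([(132,105),(398,130),(388,280),(120,252)])/4+[350-.375,200-.375]
F=np.array([plane(T,p,174)[:2] for p in c]);print("frame",F.round().tolist(),F.mean(0).round(1))
l=np.array([(97,37),(443,72),(432,352),(75,320)])/4+[350-.375,200-.375]
L=np.array([plane(T,p,170)[:2] for p in l]);print("lid",L.round().tolist(),L.mean(0).round(1))
for Q in(F,L): print([round(float(np.arctan2(*(a[::-1]*[1,1]))),3) for a in (Q[0]-Q[3],Q[1]-Q[2])],[round(float(np.arctan2(a[0],-a[1])),3) for a in(Q[1]-Q[0],Q[2]-Q[3])])
t=[[190.0, 318.0], [246.0, 281.0], [268.0, 313.0], [212.0, 350.0]]
print("tray",[plane(T,p,25).round().tolist()[:2] for p in t])
print("wrist",np.round(W["K"],1).tolist(),W["distortion"],np.round(W["pose"],3).tolist(),r.sense()["clock"])
E
```

```text
frame [[643.0, -68.0], [635.0, -210.0], [556.0, -203.0], [566.0, -63.0]] [ 600.3 -136. ]
lid [[680.0, -50.0], [668.0, -236.0], [520.0, -228.0], [531.0, -40.0]] [ 599.6 -138.8]
[-0.073, -0.079] [-0.057, -0.073]
[-0.066, -0.055] [-0.062, -0.061]
tray [[437.0, 353.0], [528.0, 226.0], [454.0, 171.0], [365.0, 298.0]]
wrist [[416.3, 0.0, 314.2], [0.0, 416.3, 238.6], [0.0, 0.0, 1.0]] [-0.0954308  0.         0.         0.         0.       ] [[0.265, -0.915, -0.305, 87.15], [0.964, 0.251, 0.085, 625.113], [-0.001, -0.317, 0.949, 374.27], [0.0, 0.0, 0.0, 1.0]] 1.3
```

{"method": "carry_out", "body": {"series": [[0, 0, 0.05, -0.2, -0.14, 0, 0.05], [0, 0, 0.1, -0.4, -0.28, 0, 0.05], [0, 0, 0.16, -0.6, -0.42, 0.05, 0.05], [0, 0, 0.21, -0.8, -0.56, 0.1, 0.05], [0, 0, 0.21, -0.8, -0.56, 0.1, 0.05], [0, 0, 0.21, -0.8, -0.56, 0.1, 0.05]], "force": 30}}

```text
clock: 2.05
eef_pos: [321.4, 415.1, 175.0]
tcp_rot: [3.141, -0.001, 2.214]
contact_force: [-0.1, 0.4, 1.1]
opening: 0.47
grasp_force: 0.0
```

```bash
cat >>h.py <<'E'
def rel(xy,z,yaw):
    s=r.sense();p=s["eef_pos"];y0=s["tcp_rot"][2];R=cv2.Rodrigues(np.array(s["tcp_rot"])*[0,0,1.])[0]@np.diag([1,-1,-1])
    d=R.T@(np.array([*xy,z])-p);t=-((yaw-y0+np.pi)%(2*np.pi)-np.pi)
    print("clock",s["clock"],"pos",np.round(p,1),"rpy",np.round(s["tcp_rot"],3),"op",round(float(s["opening"]),3),"-> turn",round(t/np.pi,4),"shift",np.round(d/250,4))
E
python3 -c "
from h import *
rel((446,262),160,2.21)"
```

```text
clock 2.05 pos [321.4 415.1 175. ] rpy [ 3.141e+00 -1.000e-03  2.214e+00] op 0.47 -> turn 0.0013 shift [-0.789   0.0313  0.0599]
```

{"method": "carry_out", "body": {"series": [[0, 0, 0, -0.25, 0.015, 0.05, 0.05], [0, 0, 0, -0.5, 0.03, 0.06, 0.05], [0, 0, 0, -0.5, 0.03, 0.06, 0.05], [0, 0, 0, -0.5, 0.03, 0.06, 0.05]]}}

```text
clock: 2.55
eef_pos: [401.9, 320.6, 160.0]
tcp_rot: [3.141, -0.001, 2.215]
contact_force: [0.0, 0.6, 0.1]
opening: 0.475
grasp_force: 0.0
```

```bash
cat >>h.py <<'E'
import pickle
def look(tag,labels):
    c=r.get_calibration("wrist");f=r.grab_frame("wrist");cv2.imwrite(f"pics/{tag}.png",f[...,::-1]);o={}
    for l in labels:
        o[l]=[(round(float(d["score"]),2),np.round(d["position"],1).tolist(),np.packbits(d["region"])) for d in r.silhouettes("wrist",l)]
        for s,p,g in o[l]:
            m=np.unpackbits(g).reshape(480,640);b=cv2.boundingRect(m);print(tag,l,s,p,"box",b,int(m.sum()))
    pickle.dump((c,o),open(tag+".pkl","wb"));return c,o
E
python3 -c "
from h import *
look('w1',['broken_0','sound_0','tray'])
rel((446,262),160,2.21)"
```

```text
w1 broken_0 0.83 [297.7, 311.0] box (297, 279, 27, 35) 757
w1 sound_0 0.89 [420.9, 374.4] box (363, 399, 21, 48) 703
w1 sound_0 0.82 [332.2, 304.8] box (295, 312, 27, 40) 899
w1 sound_0 0.62 [361.9, 313.8] box (298, 337, 27, 43) 710
w1 sound_0 0.57 [237.0, 315.3] box (299, 215, 29, 39) 915
w1 tray 0.56 [280.8, 325.4] box (255, 202, 117, 175) 14737
clock 2.75 pos [401.4 320.6 159.8] rpy [ 3.141 -0.     2.216] op 0.476 -> turn 0.0021 shift [-0.2947  0.0014 -0.0007]
```

View pics/w1.png

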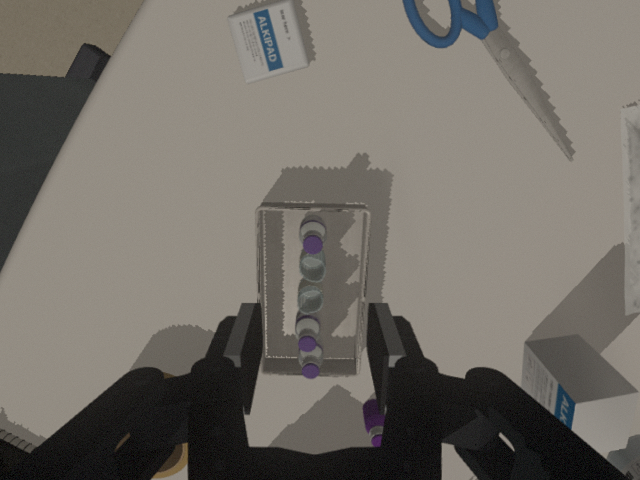

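w1 shows the tray row running vertically at column ~311. Sound caps are at rows 243, 343 and 370, and the open stumps are at (313,265) and (311,297). Moving over the tray for a second view.

{"method": "carry_out", "body": {"series": [[0, 0, 0, -0.2, 0, 0, 0.05], [0, 0, 0, -0.2, 0, 0, 0.05], [0, 0, 0, -0.2, 0, 0, 0.05]]}}

```text
clock: 3.12
eef_pos: [431.7, 280.0, 159.7]
tcp_rot: [3.141, -0.0, 2.214]
contact_force: [-0.8, -1.4, 1.0]
opening: 0.474
grasp_force: 0.0
```

```bash
python3 - <<'E'
from h import *
c2,o2=look('w2',['broken_0','sound_0','tray']);c1,o1=pickle.load(open('w1.pkl','rb'))
E
```

```text
w2 broken_0 0.74 [239.2, 311.7] box (297, 221, 29, 37) 871
w2 broken_0 0.6 [274.5, 306.2] box (295, 256, 27, 40) 869
w2 sound_0 0.65 [277.3, 308.3] box (295, 255, 27, 42) 907
w2 sound_0 0.63 [345.6, 589.1] box (531, 287, 109, 125) 10534
w2 sound_0 0.59 [168.8, 313.2] box (299, 152, 30, 34) 800
w2 sound_0 0.58 [308.1, 313.3] box (298, 285, 28, 41) 772
w2 sound_0 0.56 [378.5, 372.4] box (366, 364, 9, 27) 109
w2 tray 0.64 [222.1, 321.5] box (253, 139, 122, 190) 17419
```

View pics/w2.png

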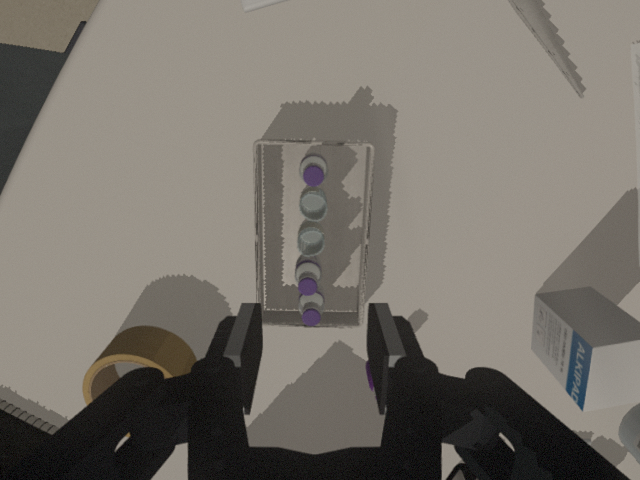

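w2 shows stumps at (313,206) and (311,239), and sound caps at (313,175), (308,287) and (311,318). Tray corners are at (256,142), (372,145), (361,325) and (261,325). Next I triangulate from the two wrist views and place the tray and vial axes.

```bash
python3 - <<'E'
from h import *
c1,_=pickle.load(open('w1.pkl','rb'));c2,_=pickle.load(open('w2.pkl','rb'))
pr={"bA":((313,266),(313.5,206)),"bB":((311,297.5),(311.3,239.3)),"s1":((313,244),(313,175.5)),"s2":((307,344),(308,287)),"s3":((310.5,371),(311.5,318))}
for k,(a,b) in pr.items():
    x,e=tri([(c1,a),(c2,b)]);print(k,x.round(1),round(e,2),"@z17",plane(c1,a,17).round(1)[:2],plane(c2,b,17).round(1)[:2],"@z47",plane(c2,b,47).round(1)[:2])
q=[((260,207),(256,142)),((368,207),(372,145)),((357,372),(361,325)),((264,372),(261,325))]
for a,b in q: print("tray",tri([(c1,a),(c2,b)])[0].round(1),plane(c2,b,25).round(1)[:2])
E
```

```text
bA [429.6 282.8  19.8] 0.09 @z17 [430.3 281.9] [429.9 282.2] @z47 [425.5 288.2]
bB [443.1 262.   27.3] 0.13 @z17 [446.2 257.9] [445.  259.1] @z47 [439.2 267.3]
s1 [412.3 305.7  47.5] 0.27 @z17 [418.9 297.3] [415.2 301.2] @z47 [412.2 305.4]
s2 [459.7 235.3  47.5] 0.21 @z17 [470.8 219.1] [468.  223.6] @z47 [460.  235.2]
s3 [479.  214.   43.9] 0.15 @z17 [490.4 197.9] [487.9 201.8] @z47 [478.  215.5]
tray [366.4 296.6  17.9] [366.1 297.2]
tray [439.  346.3   2.4] [435.4 346.4]
tray [529.1 219.2  10.4] [522.9 225.2]
tray [458.9 166.9  10.9] [455.2 174.3]
```

```bash
python3 -c "
from h import *
rel((444,260.8),7,2.198)"
```

```text
clock 3.325 pos [431.7 280.  159.7] rpy [ 3.142 -0.     2.215] op 0.474 -> turn 0.0055 shift [-0.0912 -0.0067  0.6108]
```

{"method": "carry_out", "body": {"series": [[0, 0, 0.0055, -0.091, -0.007, 0.2, 0.13], [0, 0, 0.0055, -0.091, -0.007, 0.36, 0.13], [0, 0, 0.0055, -0.091, -0.007, 0.48, 0.13], [0, 0, 0.0055, -0.091, -0.007, 0.56, 0.13], [0, 0, 0.0055, -0.091, -0.007, 0.61, 0.13], [0, 0, 0.0055, -0.091, -0.007, 0.61, 0.13]]}}

```text
clock: 4.08
eef_pos: [443.9, 260.1, 6.7]
tcp_rot: [-3.14, -0.0, 2.197]
contact_force: [-0.4, 0.3, -0.1]
opening: 0.436
grasp_force: 0.0
```

{"method": "carry_out", "body": {"series": [[0, 0, 0, 0, 0, 0, 0.6], [0, 0, 0, 0, 0, 0, 0.7], [0, 0, 0, 0, 0, 0, 0.7], [0, 0, 0, 0, 0, 0, 0.7]], "force": 25}}

```text
clock: 4.58
eef_pos: [444.6, 260.1, 7.5]
tcp_rot: [3.141, 0.0, 2.197]
contact_force: [0.2, 0.4, 0.3]
opening: 0.154
grasp_force: 0.0
```

```bash
python3 -c "
from h import *
look('w3',['broken_0','sound_0'])
f=cv2.imread('pics/w3.png');cv2.imwrite('pics/w3c.png',cv2.resize(f[140:480,160:480],(640,680))[:600])"
```

```text
w3 broken_0 0.74 [239.2, 313.0] box (287, 205, 56, 67) 3019
w3 broken_0 0.73 [295.7, 312.9] box (287, 266, 50, 69) 2451
w3 sound_0 0.95 [174.6, 315.4] box (285, 140, 59, 67) 3043
w3 sound_0 0.88 [427.0, 318.2] box (291, 378, 46, 76) 1861
w3 sound_0 0.58 [371.5, 308.8] box (295, 328, 38, 84) 2500
```

View pics/w3.png

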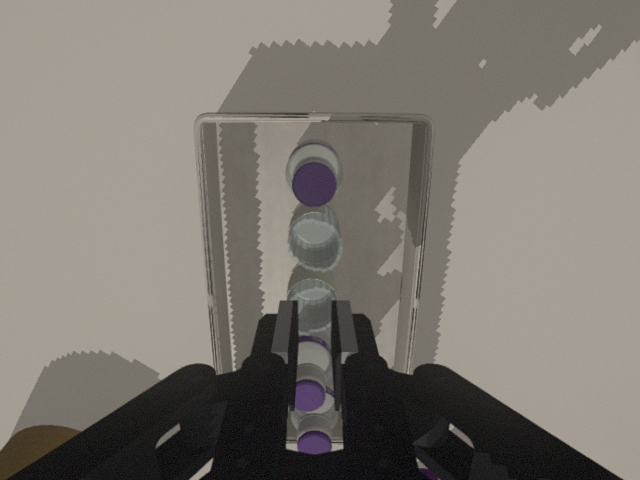

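```bash
python3 - <<'E'
from h import *
c3,_=pickle.load(open('w3.pkl','rb'))
print(np.round(c3["pose"],2).tolist(),np.round(r.sense()["eef_pos"],1))
c1,_=pickle.load(open('w1.pkl','rb'));c2,_=pickle.load(open('w2.pkl','rb'))
for n,X in dict(s1=(412,305.5),bA=(429.5,282.8),bB=(444,260.8),s2=(460,235),s3=(478.5,215)).items():
    print(n,[proj(c3,[[*X,z]])[0].round().tolist() for z in(2,17,32,47)])
print("tcp",proj(c3,[[444.6,260.1,7.5],[444.6,260.1,26]]).round().tolist())
for k,u in dict(s1=(315,185),s2=(309,395),s3=(314,442)).items(): print(k,plane(c3,u,47).round(1))
for k,u in dict(bA=(315,231),bB=(312,292)).items(): print(k,plane(c3,u,32).round(1),plane(c3,u,17).round(1))
print("tray",[plane(c3,u,25).round(1).tolist() for u in((200,118),(428,118))])
# tip geometry relative to tool: tip pixel rays in tool frame
for u in((285,303),(341,303)): print("tip@z7",plane(c3,u,7).round(1),plane(c3,u,32).round(1))
E
```

```text
[[0.81, -0.56, -0.19, 397.19], [0.59, 0.77, 0.26, 327.0], [-0.0, -0.32, 0.95, 182.07], [0.0, 0.0, 0.0, 1.0]] [444.5 260.    7.3]
s1 [[313.0, 164.0], [313.0, 169.0], [313.0, 176.0], [313.0, 183.0]]
bA [[315.0, 227.0], [315.0, 237.0], [315.0, 250.0], [315.0, 265.0]]
bB [[313.0, 280.0], [313.0, 294.0], [312.0, 311.0], [312.0, 330.0]]
s2 [[309.0, 336.0], [308.0, 353.0], [308.0, 373.0], [307.0, 396.0]]
s3 [[315.0, 381.0], [315.0, 400.0], [315.0, 422.0], [315.0, 447.0]]
tcp [[313.0, 287.0], [313.0, 306.0]]
s1 [412.9 305.5  47. ]
s2 [460.3 235.9  47. ]
s3 [476.4 217.   47. ]
bA [425.  288.9  32. ] [427.8 285.   17. ]
bB [438.9 267.6  32. ] [443.1 261.6  17. ]
tray [[366.4, 297.6, 25.0], [434.4, 346.8, 25.0]]
tip@z7 [438.9 245.6   7. ] [433.  257.2  32. ]
tip@z7 [460.2 261.    7. ] [451.2 270.4  32. ]
```

```bash
python3 - <<'E'
from h import *
c3,_=pickle.load(open('w3.pkl','rb'))
yaw=2.197;tx=np.array([np.cos(yaw),np.sin(yaw),0]);ty=np.array([np.sin(yaw),-np.cos(yaw),0])
p=np.array([444.5,260,0])
for off in(11,0,-11):
  for h in(7,15,20,25,33,45): print(off,h,proj(c3,[p+off*tx-6.5*ty+[0,0,h],p+off*tx+6.5*ty+[0,0,h]]).round().tolist())
f=cv2.imread('pics/w3.png');cv2.imwrite('pics/w3d.png',cv2.resize(f[190:420,230:400],(510,690),interpolation=3)[:600])
E
```

```text
11 7 [[298.0, 265.0], [327.0, 265.0]]
11 15 [[297.0, 272.0], [327.0, 272.0]]
11 20 [[297.0, 276.0], [328.0, 276.0]]
11 25 [[297.0, 281.0], [328.0, 281.0]]
11 33 [[296.0, 289.0], [329.0, 289.0]]
11 45 [[294.0, 304.0], [330.0, 304.0]]
0 7 [[298.0, 287.0], [327.0, 287.0]]
0 15 [[298.0, 294.0], [327.0, 294.0]]
0 20 [[297.0, 299.0], [327.0, 299.0]]
0 25 [[297.0, 305.0], [328.0, 305.0]]
0 33 [[296.0, 314.0], [328.0, 314.0]]
0 45 [[295.0, 330.0], [329.0, 330.0]]
-11 7 [[299.0, 308.0], [326.0, 308.0]]
-11 15 [[298.0, 316.0], [327.0, 316.0]]
-11 20 [[298.0, 322.0], [327.0, 322.0]]
-11 25 [[297.0, 328.0], [328.0, 328.0]]
-11 33 [[297.0, 338.0], [328.0, 338.0]]
-11 45 [[295.0, 354.0], [329.0, 354.0]]
```

View pics/w3d.png

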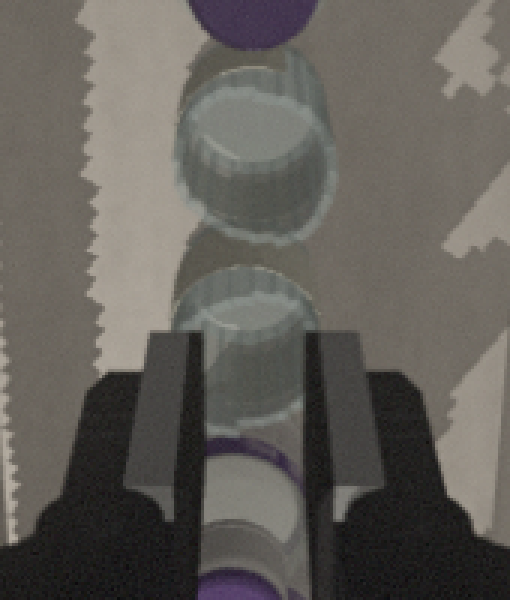

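The crop shows the pads closed with their lower ends at (298,300) and (332,300) and the stump behind and below them, untouched. The fingertips therefore look higher than the reported TCP. I check this in the scene camera.

```bash
python3 - <<'E'
from h import *
f=r.grab_frame("scene")[...,::-1].copy();S=r.get_calibration("scene")
p=np.array([444.5,260,0])
x0,y0=300,290;k=5
g=cv2.resize(f[y0:y0+120,x0:x0+130],None,fx=k,fy=k,interpolation=3)
for z,col in((7,(0,0,255)),(40,(0,255,0)),(47,(255,0,0))):
    u=proj(S,[p+[0,0,z]])[0];q=((u-[x0,y0]+.5)*k).astype(int);cv2.circle(g,tuple(map(int,q)),4,col,-1);print(z,u)
cv2.imwrite("pics/sc1.png",g)
s=r.sense();print(s["opening"],s["qpos"],s["eef_pos"])
E
```

```text
7 [354.98811318 363.86120336]
40 [355.79117516 350.90992718]
47 [355.96633544 348.0804588 ]
0.1481437180459739 [ 5.26428387e-01  4.57726727e-01  2.00740178e+00  1.64469492e-06
  6.76394484e-01 -9.94943798e-02] [444.43994133 260.01239552   7.24534257]
```

View pics/sc1.png

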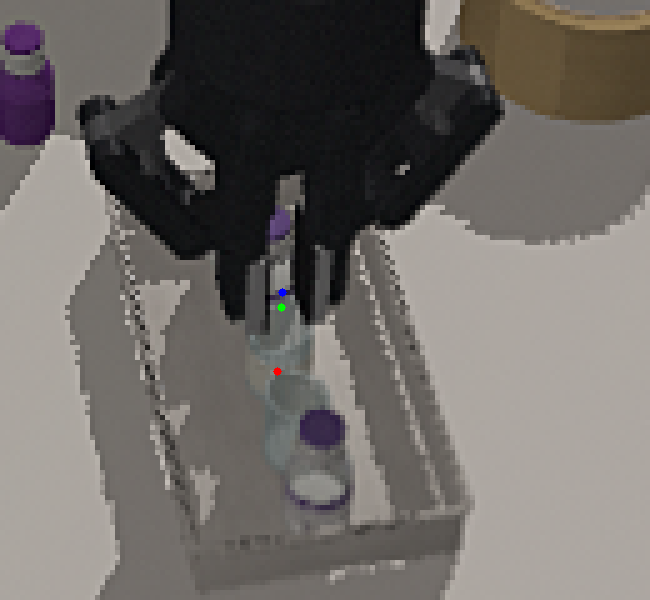

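The scene crop shows the pad ends at roughly z≈40, above the stumps, while the TCP reads 7. The real fingertips are about 33 mm behind the reported TCP, and both cameras agree. I open to ~37 mm and go down in stages, watching the force.

{"method": "carry_out", "body": {"series": [[0, 0, 0, 0, 0, 0, 0.13], [0, 0, 0, 0, 0, 0, 0.13], [0, 0, 0, 0, 0, 0.04, 0.13], [0, 0, 0, 0, 0, 0.08, 0.13], [0, 0, 0, 0, 0, 0.1, 0.13]]}}

```text
clock: 5.4
eef_pos: [443.8, 259.7, -19.0]
tcp_rot: [-3.14, -0.0, 2.197]
contact_force: [1.6, -0.7, -0.4]
opening: 0.436
grasp_force: 0.0
```

```bash
python3 -c "
from h import *
print(r.pinch_z, r.sense()['contact_force'], [a for a in dir(r) if a[0]!='_'])"
```

```text
18.700000000000003 [ 1.57105655 -0.71908756 -0.4149471 ] ['MotionError', 'get_calibration', 'grab_frame', 'pinch_z', 'sense', 'sign_off', 'silhouettes']
```

The TCP reads -19 with no contact, which confirms the offset. A little lower, then close.

{"method": "carry_out", "body": {"series": [[0, 0, 0, 0, 0, 0.016, 0.13], [0, 0, 0, 0, 0, 0.016, 0.6], [0, 0, 0, 0, 0, 0.016, 0.8], [0, 0, 0, 0, 0, 0.016, 0.8], [0, 0, 0, 0, 0, 0.016, 0.8]], "force": 25}}

```text
clock: 6.02
eef_pos: [444.5, 260.1, -21.6]
tcp_rot: [3.141, 0.0, 2.197]
contact_force: [-0.3, 0.8, 0.8]
opening: 0.24
grasp_force: 24.8
```

Gripped (opening 0.24, 25 N). I lift straight up.

{"method": "carry_out", "body": {"series": [[0, 0, 0, 0, 0, -0.1, 0.8], [0, 0, 0, 0, 0, -0.25, 0.8], [0, 0, 0, 0, 0, -0.5, 0.8], [0, 0, 0, 0, 0, -0.75, 0.8], [0, 0, 0, 0, 0, -0.83, 0.8], [0, 0, 0, 0, 0, -0.83, 0.8]]}}

```text
clock: 6.78
eef_pos: [445.4, 260.6, 187.4]
tcp_rot: [3.138, 0.0, 2.197]
contact_force: [0.7, -0.2, -1.2]
opening: 0.242
grasp_force: 24.8
```

```bash
python3 -c "
from h import *
yaw=-0.065
b=np.array([600,-137]);R=np.array([[np.cos(yaw),-np.sin(yaw)],[np.sin(yaw),np.cos(yaw)]])
t=b+R@[5,0];print(t)
rel(t,185,yaw+np.pi);print(r.sense()['grasp_force'])"
```

```text
[ 604.98944122 -137.32477119]
clock 6.775 pos [445.4 260.6 187.4] rpy [3.138 0.    2.197] op 0.242 -> turn -0.2801 shift [-1.6638 -0.4151  0.0097]
24.814656972885132
```

{"method": "carry_out", "body": {"series": [[0, 0, -0.05, -0.22, -0.055, 0, 0.8], [0, 0, -0.1, -0.44, -0.11, 0, 0.8], [0, 0, -0.15, -0.66, -0.165, 0, 0.8], [0, 0, -0.2, -0.88, -0.22, 0, 0.8], [0, 0, -0.24, -1.0, -0.25, 0, 0.8], [0, 0, -0.24, -1.0, -0.25, 0, 0.8], [0, 0, -0.24, -1.0, -0.25, 0, 0.8]]}}

```text
clock: 7.65
eef_pos: [539.2, 21.2, 184.3]
tcp_rot: [-3.141, -0.003, 2.949]
contact_force: [-0.4, 0.6, -0.7]
opening: 0.24
grasp_force: 24.8
```

```bash
python3 -c "
from h import *
look('w4',['flap','reject_box'])
rel((605,-137.3),185,-.065+np.pi)"
```

```text
w4 flap 0.85 [398.3, 56.1] box (0, 367, 166, 80) 8013
w4 reject_box 0.76 [311.9, 111.0] box (0, 203, 263, 277) 47435
w4 reject_box 0.54 [362.4, 465.4] box (451, 356, 26, 20) 264
clock 7.8 pos [539.7  21.8 185.2] rpy [-3.142e+00 -1.000e-03  2.951e+00] op 0.243 -> turn -0.0399 shift [-0.3772 -0.5755  0.0008]
```

{"method": "carry_out", "body": {"series": [[0, 0, -0.04, -0.12, -0.19, 0, 0.8], [0, 0, -0.04, -0.25, -0.38, 0, 0.8], [0, 0, -0.04, -0.377, -0.575, 0, 0.8], [0, 0, -0.04, -0.377, -0.575, 0, 0.8], [0, 0, -0.04, -0.377, -0.575, 0, 0.8]]}}

```text
clock: 8.43
eef_pos: [605.1, -137.3, 185.3]
tcp_rot: [3.141, -0.001, 3.076]
contact_force: [-0.7, 0.5, -0.0]
opening: 0.241
grasp_force: 24.9
```

```bash
python3 -c "
from h import *
look('w5',['flap','reject_box'])
rel((605,-137.3),95,-.065+np.pi)
c,_=pickle.load(open('w5.pkl','rb'))
y=-.065;R=np.array([[np.cos(y),-np.sin(y)],[np.sin(y),np.cos(y)]])
for n,q,z in (('slot',[(-28,-60),(-28,60),(30,60),(30,-60)],170),('frame(140x78)',[(-38,-70),(-38,70)],174)): print(n,proj(c,[[*(np.array([600,-137])+R@a),z] for a in q]).round().tolist())
"
```

```text
w5 flap 0.9 [256.0, 308.5] box (191, 204, 239, 110) 23041
w5 reject_box 0.55 [211.5, 307.7] box (100, 88, 420, 298) 97341
w5 reject_box 0.51 [251.5, 583.1] box (567, 236, 38, 31) 818
clock 8.575 pos [ 605.2 -136.7  185.7] rpy [ 3.141 -0.     3.078] op 0.239 -> turn 0.0004 shift [ 0.0005 -0.0023  0.3628]
slot [[186.0, 208.0], [439.0, 208.0], [429.0, 317.0], [197.0, 317.0]]
frame(140x78) [[160.0, 189.0], [465.0, 189.0]]
```

View pics/w5.png

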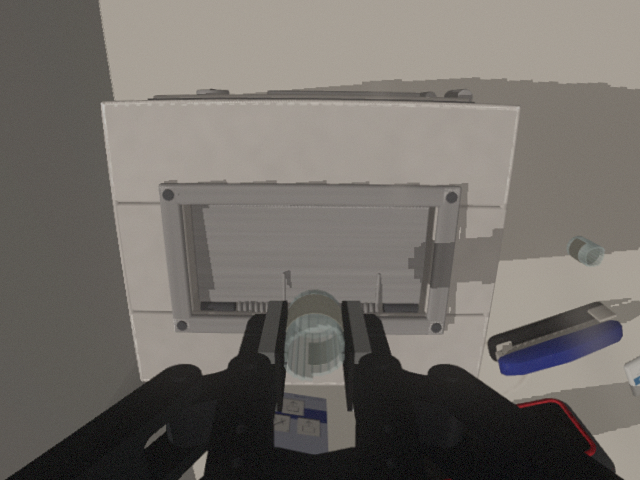

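w5 shows the stump held between the pads (col 314). The slot's inner edges at columns ~186–437 and rows ~206–315 agree with my projected box pose to within 2 px, and the hinge marks are on the far side. I go down and press the flap open.

{"method": "carry_out", "body": {"series": [[0, 0, 0, 0, 0, 0.12, 0.8], [0, 0, 0, 0, 0, 0.2, 0.8], [0, 0, 0, 0, 0, 0.27, 0.8], [0, 0, 0, 0, 0, 0.32, 0.8], [0, 0, 0, 0, 0, 0.354, 0.8], [0, 0, 0, 0, 0, 0.354, 0.8]]}}

```text
clock: 9.32
eef_pos: [604.3, -137.6, 96.2]
tcp_rot: [3.141, -0.003, 3.077]
contact_force: [-3.9, 1.3, -2.9]
opening: 0.242
grasp_force: 24.9
```

The force is about 4 N, as expected with the flap held open. I release.

{"method": "carry_out", "body": {"series": [[0, 0, 0, 0, 0, 0, -0.1], [0, 0, 0, 0, 0, 0, -0.1], [0, 0, 0, 0, 0, 0, -0.1], [0, 0, 0, 0, 0, 0, -0.1], [0, 0, 0, 0, 0, 0, -0.1], [0, 0, 0, 0, 0, 0, -0.1]]}}

```text
clock: 10.07
eef_pos: [605.0, -137.6, 97.3]
tcp_rot: [3.141, -0.001, 3.076]
contact_force: [-4.2, 3.1, -1.3]
opening: 0.548
grasp_force: 2.3
```

```bash
python3 -c "
from h import *
print(r.sense()['contact_force'])
look('w6',['broken_0','flap'])"
```

```text
[-4.17705863  3.14281318 -1.28238637]
w6 flap 0.78 [365.3, 312.5] box (152, 307, 311, 138) 21381
```

{"method": "carry_out", "body": {"series": [[0, 0, 0, 0, 0, -0.15, -0.1], [0, 0, 0, 0, 0, -0.3, -0.1], [0, 0, 0, 0, 0, -0.36, 0.13], [0, 0, 0, 0, 0, -0.36, 0.13]]}}

```text
clock: 10.72
eef_pos: [606.6, -138.5, 188.3]
tcp_rot: [-3.141, 0.003, 3.076]
contact_force: [-0.8, 0.2, -0.0]
opening: 0.44
grasp_force: 0.0
```

```bash
python3 -c "
from h import *
look('w7',['broken_0','flap'])
print(r.sense()['contact_force'])
rel((429,283.2),140,2.198)"
```

```text
w7 broken_0 0.94 [249.6, 585.0] box (566, 232, 38, 31) 822
w7 flap 0.71 [250.3, 310.4] box (194, 198, 237, 110) 23643
[-0.7428186   0.45582236 -0.65823457]
clock 10.875 pos [ 604.8 -138.1  185.7] rpy [ 3.141e+00 -2.000e-03  3.076e+00] op 0.438 -> turn 0.2796 shift [0.8115 1.6357 0.1829]
```

The flap has shut and no stump is on it, so the first one is in. Back to the tray for the second.

{"method": "carry_out", "body": {"series": [[0, 0, 0.04, 0.1, 0.2, 0, 0.13], [0, 0, 0.09, 0.2, 0.42, 0, 0.13], [0, 0, 0.14, 0.3, 0.64, 0, 0.13], [0, 0, 0.19, 0.4, 0.86, 0, 0.13], [0, 0, 0.24, 0.48, 0.98, 0, 0.13], [0, 0, 0.28, 0.48, 0.98, 0, 0.13], [0, 0, 0.28, 0.48, 0.98, 0, 0.13]]}}

```text
clock: 11.75
eef_pos: [501.0, 114.3, 186.1]
tcp_rot: [-3.14, -0.001, 2.199]
contact_force: [-0.7, 0.1, -0.7]
opening: 0.436
grasp_force: 0.0
```

```bash
python3 -c "
from h import *
rel((429,283.2),140,2.198)"
```

```text
clock 11.75 pos [501.  114.3 186.1] rpy [-3.140e+00 -1.000e-03  2.199e+00] op 0.436 -> turn 0.0002 shift [0.7159 0.1637 0.1845]
```

{"method": "carry_out", "body": {"series": [[0, 0, 0, 0.24, 0.055, 0, 0.13], [0, 0, 0, 0.48, 0.11, 0.06, 0.13], [0, 0, 0, 0.716, 0.164, 0.12, 0.13], [0, 0, 0, 0.716, 0.164, 0.184, 0.13], [0, 0, 0, 0.716, 0.164, 0.184, 0.13]]}}

```text
clock: 12.38
eef_pos: [429.2, 282.1, 139.5]
tcp_rot: [-3.138, 0.0, 2.199]
contact_force: [-0.5, 0.1, -0.1]
opening: 0.432
grasp_force: 0.0
```

```bash
python3 -c "
from h import *
c,o=look('w8',['broken_0','sound_0'])
for n,X in dict(s1=(412,305.5),bA=(429,283.2),s2=(460,235),s3=(478.5,215)).items(): print(n,[proj(c,[[*X,z]])[0].round().tolist() for z in(2,17,32,47)])
rel((429,283.2),-22,2.198)"
```

```text
w8 broken_0 0.9 [216.3, 313.3] box (300, 197, 29, 36) 861
w8 sound_0 0.81 [321.8, 315.0] box (301, 299, 28, 44) 776
w8 sound_0 0.74 [180.6, 315.6] box (299, 159, 32, 38) 952
w8 sound_0 0.56 [287.7, 307.4] box (297, 265, 27, 47) 1040
s1 [[314.0, 174.0], [314.0, 177.0], [314.0, 181.0], [314.0, 185.0]]
bA [[315.0, 210.0], [315.0, 215.0], [315.0, 220.0], [315.0, 227.0]]
s2 [[311.0, 278.0], [311.0, 285.0], [310.0, 294.0], [310.0, 303.0]]
s3 [[315.0, 307.0], [315.0, 316.0], [315.0, 326.0], [315.0, 336.0]]
clock 12.525 pos [431.  282.  141.4] rpy [3.141 0.    2.196] op 0.443 -> turn -0.0007 shift [ 0.0085 -0.0036  0.6538]
```

{"method": "carry_out", "body": {"series": [[0, 0, 0, 0.005, -0.002, 0.22, 0.13], [0, 0, 0, 0.005, -0.002, 0.4, 0.13], [0, 0, 0, 0.005, -0.002, 0.52, 0.13], [0, 0, 0, 0.005, -0.002, 0.6, 0.13], [0, 0, 0, 0.005, -0.002, 0.65, 0.13], [0, 0, 0, 0.005, -0.002, 0.65, 0.13]]}}

```text
clock: 13.28
eef_pos: [429.2, 283.2, -21.5]
tcp_rot: [-3.141, 0.0, 2.196]
contact_force: [0.8, -0.3, -0.2]
opening: 0.435
grasp_force: 0.0
```

{"method": "carry_out", "body": {"series": [[0, 0, 0, 0, 0, 0, 0.6], [0, 0, 0, 0, 0, 0, 0.8], [0, 0, 0, 0, 0, 0, 0.8], [0, 0, 0, 0, 0, 0, 0.8]]}}

```text
clock: 13.78
eef_pos: [429.7, 284.3, -20.4]
tcp_rot: [3.14, 0.0, 2.197]
contact_force: [1.0, -1.5, 7.0]
opening: 0.242
grasp_force: 25.0
```

{"method": "carry_out", "body": {"series": [[0, 0, 0, 0, 0, -0.1, 0.8], [0, 0, 0, 0, 0, -0.25, 0.8], [0, 0, 0, 0, 0, -0.5, 0.8], [0, 0, 0, 0, 0, -0.75, 0.8], [0, 0, 0, 0, 0, -0.83, 0.8], [0, 0, 0, 0, 0, -0.83, 0.8]]}}

```text
clock: 14.52
eef_pos: [429.7, 284.6, 188.0]
tcp_rot: [3.138, 0.0, 2.197]
contact_force: [0.4, 0.1, -0.3]
opening: 0.239
grasp_force: 24.6
```

```bash
python3 -c "
from h import *
print(r.sense()['contact_force'],r.sense()['grasp_force'])
c,o=look('w9',['broken_0','sound_0'])
rel((605,-137.3),185,-.065+np.pi)"
```

```text
[ 0.4335633   0.10268905 -0.3368042 ] 24.62211012840271
w9 broken_0 0.64 [334.5, 312.7] box (285, 285, 61, 94) 4659
w9 sound_0 0.82 [264.9, 305.1] box (296, 247, 24, 39) 738
w9 sound_0 0.82 [169.2, 312.1] box (298, 153, 27, 32) 686
w9 sound_0 0.48 [285.3, 317.3] box (300, 277, 23, 12) 70
clock 14.675 pos [428.  283.4 184.8] rpy [-3.139 -0.     2.197] op 0.244 -> turn -0.28 shift [-1.7783e+00 -4.1240e-01 -9.0000e-04]
```

{"method": "carry_out", "body": {"series": [[0, 0, -0.05, -0.22, -0.055, 0, 0.8], [0, 0, -0.1, -0.44, -0.11, 0, 0.8], [0, 0, -0.15, -0.66, -0.165, 0, 0.8], [0, 0, -0.2, -0.88, -0.22, 0, 0.8], [0, 0, -0.25, -1.0, -0.25, 0, 0.8], [0, 0, -0.28, -1.0, -0.25, 0, 0.8], [0, 0, -0.28, -1.0, -0.25, 0, 0.8]]}}

```text
clock: 15.55
eef_pos: [523.8, 44.2, 184.4]
tcp_rot: [-3.141, -0.003, 3.075]
contact_force: [-0.5, 0.8, -0.3]
opening: 0.242
grasp_force: 24.6
```

```bash
python3 -c "
from h import *
rel((605,-137.3),185,-.065+np.pi)"
```

```text
clock 15.55 pos [523.8  44.2 184.4] rpy [-3.141e+00 -3.000e-03  3.075e+00] op 0.242 -> turn -0.0006 shift [-0.3724 -0.7027 -0.0022]
```

{"method": "carry_out", "body": {"series": [[0, 0, 0, -0.1, -0.2, -0.002, 0.8], [0, 0, 0, -0.2, -0.4, -0.002, 0.8], [0, 0, 0, -0.3, -0.58, -0.002, 0.8], [0, 0, 0, -0.372, -0.703, -0.002, 0.8], [0, 0, 0, -0.372, -0.703, -0.002, 0.8], [0, 0, 0, -0.372, -0.703, -0.002, 0.8]]}}

```text
clock: 16.3
eef_pos: [605.3, -135.8, 185.7]
tcp_rot: [3.141, -0.002, 3.075]
contact_force: [0.4, 0.3, 0.2]
opening: 0.243
grasp_force: 24.7
```

```bash
python3 -c "
from h import *
rel((605,-137.3),97,-.065+np.pi)"
```

```text
clock 16.3 pos [ 605.3 -135.8  185.7] rpy [ 3.141e+00 -2.000e-03  3.075e+00] op 0.243 -> turn -0.0004 shift [ 0.0008 -0.0062  0.3547]
```

{"method": "carry_out", "body": {"series": [[0, 0, 0, 0, 0, 0.12, 0.8], [0, 0, 0, 0, 0, 0.2, 0.8], [0, 0, 0, 0, 0, 0.27, 0.8], [0, 0, 0, 0, 0, 0.32, 0.8], [0, 0, 0, 0, 0, 0.354, 0.8], [0, 0, 0, 0, 0, 0.354, 0.8]]}}

```text
clock: 17.05
eef_pos: [604.8, -136.1, 97.1]
tcp_rot: [3.141, -0.003, 3.077]
contact_force: [-4.5, 0.5, -2.3]
opening: 0.242
grasp_force: 24.6
```

{"method": "carry_out", "body": {"series": [[0, 0, 0, 0, 0, 0, -0.1], [0, 0, 0, 0, 0, 0, -0.1], [0, 0, 0, 0, 0, 0, -0.1], [0, 0, 0, 0, 0, 0, -0.1], [0, 0, 0, 0, 0, 0, -0.1], [0, 0, 0, 0, 0, 0, -0.1]]}}

```text
clock: 17.8
eef_pos: [605.4, -136.1, 98.2]
tcp_rot: [3.141, -0.001, 3.076]
contact_force: [-5.4, 4.3, -1.2]
opening: 0.553
grasp_force: 2.3
```

{"method": "carry_out", "body": {"series": [[0, 0, 0, 0, 0, -0.15, -0.1], [0, 0, 0, 0, 0, -0.3, -0.1], [0, 0, 0, 0, 0, -0.36, -0.1], [0, 0, 0, 0, 0, -0.36, -0.1]]}}

```text
clock: 18.3
eef_pos: [607.2, -137.0, 189.3]
tcp_rot: [-3.141, 0.003, 3.076]
contact_force: [0.6, 0.8, -0.2]
opening: 0.552
grasp_force: 0.0
```

```bash
python3 - <<'E'
from h import *
c,o=look('wa',['broken_0','flap'])
S=r.get_calibration("scene");T=r.get_calibration("top");c7,o7=pickle.load(open('w7.pkl','rb'))
d=[q for q in o["broken_0"] if q[1][1]>500]
obs=[(c,d[0][1][::-1])] if d else []
obs+= [(c7,o7["broken_0"][0][1][::-1]),(S,(278.5,270)),(T,(297,225))]
print(tri(obs),[plane(k,u,15).round(1).tolist() for k,u in obs],[plane(k,u,0).round(1).tolist() for k,u in obs])
E
```

```text
wa broken_0 0.83 [247.2, 583.3] box (565, 231, 37, 31) 820
wa flap 0.76 [249.4, 308.7] box (191, 197, 237, 109) 23764
(array([669.29809959, 111.69910667,  12.23091441]), np.float64(2.148323648016316)) [[667.6, 110.3, 15.0], [669.1, 110.3, 15.0], [668.5, 115.7, 15.0], [667.5, 110.0, 15.0]] [[673.7, 120.7, -0.0], [675.4, 120.8, 0.0], [677.4, 101.2, 0.0], [670.2, 110.0, 0.0]]
```

The second stump is in and the flap is shut. The lone stump is at (668,111), with all views agreeing. I move above it keeping this yaw.

```bash
python3 -c "
from h import *
rel((668,111),140,-.065+np.pi)"
```

```text
clock 18.45 pos [ 605.4 -136.6  186.7] rpy [ 3.141e+00 -2.000e-03  3.076e+00] op 0.548 -> turn -0.0001 shift [-0.1854  1.0046  0.1868]
```

{"method": "carry_out", "body": {"series": [[0, 0, 0, -0.04, 0.22, 0, -0.1], [0, 0, 0, -0.08, 0.45, 0, -0.1], [0, 0, 0, -0.12, 0.68, 0, -0.1], [0, 0, 0, -0.16, 0.9, 0.06, -0.1], [0, 0, 0, -0.185, 1.0, 0.187, -0.1], [0, 0, 0, -0.185, 1.0, 0.187, -0.1], [0, 0, 0, -0.185, 1.0, 0.187, -0.1]]}}

```text
clock: 19.32
eef_pos: [668.1, 109.0, 140.9]
tcp_rot: [-3.141, -0.001, 3.076]
contact_force: [0.4, 0.0, 0.6]
opening: 0.549
grasp_force: 0.0
```

```bash
python3 -c "
from h import *
c,o=look('wb',['broken_0'])
u=o['broken_0'][0][1][::-1];print(plane(c,u,15))
rel(plane(c,u,15)[:2],-22,-.065+np.pi)"
```

```text
wb broken_0 0.83 [212.9, 316.0] box (301, 196, 30, 37) 920
[666.93018835 110.92971973  15.        ]
clock 19.425 pos [668.9 108.5 142.2] rpy [-3.142e+00  1.000e-03  3.075e+00] op 0.544 -> turn -0.0004 shift [0.0083 0.009  0.6568]
```

{"method": "carry_out", "body": {"series": [[0, 0, 0, 0.006, 0.008, 0.22, -0.1], [0, 0, 0, 0.006, 0.008, 0.4, -0.1], [0, 0, 0, 0.006, 0.008, 0.52, -0.1], [0, 0, 0, 0.006, 0.008, 0.6, -0.1], [0, 0, 0, 0.006, 0.008, 0.65, -0.1], [0, 0, 0, 0.006, 0.008, 0.65, 0.3], [0, 0, 0, 0.006, 0.008, 0.65, 0.5]]}}

```text
clock: 20.3
eef_pos: [668.1, 111.9, -19.9]
tcp_rot: [3.141, 0.002, 3.076]
contact_force: [0.7, -0.5, -0.4]
opening: 0.252
grasp_force: 2.7
```

{"method": "carry_out", "body": {"series": [[0, 0, 0, 0, 0, 0, 0.8], [0, 0, 0, 0, 0, 0, 0.8], [0, 0, 0, 0, 0, 0, 0.8]]}}

```text
clock: 20.68
eef_pos: [668.0, 111.9, -20.0]
tcp_rot: [3.141, 0.002, 3.077]
contact_force: [0.0, 0.0, 7.6]
opening: 0.238
grasp_force: 25.5
```

{"method": "carry_out", "body": {"series": [[0, 0, 0, 0, 0, -0.1, 0.8], [0, 0, 0, 0, 0, -0.25, 0.8], [0, 0, 0, 0, 0, -0.5, 0.8], [0, 0, 0, 0, 0, -0.75, 0.8], [0, 0, 0, 0, 0, -0.83, 0.8], [0, 0, 0, 0, 0, -0.83, 0.8]]}}

```text
clock: 21.42
eef_pos: [667.9, 111.9, 187.7]
tcp_rot: [3.141, 0.003, 3.076]
contact_force: [-0.5, 0.2, -1.1]
opening: 0.237
grasp_force: 25.1
```

```bash
python3 -c "
from h import *
look('wc',['broken_0'])
rel((605,-137.3),185,-.065+np.pi)"
```

```text
wc broken_0 0.88 [324.8, 312.9] box (284, 283, 60, 84) 4191
clock 21.525 pos [666.  111.6 184.4] rpy [-3.141e+00 -3.000e-03  3.076e+00] op 0.238 -> turn -0.0 shift [ 0.1786 -1.0094 -0.0024]
```

{"method": "carry_out", "body": {"series": [[0, 0, 0, 0.04, -0.22, 0, 0.8], [0, 0, 0, 0.08, -0.45, 0, 0.8], [0, 0, 0, 0.12, -0.68, 0, 0.8], [0, 0, 0, 0.16, -0.9, 0, 0.8], [0, 0, 0, 0.179, -1.0, 0, 0.8], [0, 0, 0, 0.179, -1.0, 0, 0.8], [0, 0, 0, 0.179, -1.0, 0, 0.8]]}}

```text
clock: 22.4
eef_pos: [605.6, -134.0, 184.8]
tcp_rot: [3.141, -0.002, 3.076]
contact_force: [0.9, 0.0, 0.3]
opening: 0.239
grasp_force: 25.1
```

```bash
python3 -c "
from h import *
rel((605,-137.3),97,-.065+np.pi)"
```

```text
clock 22.4 pos [ 605.6 -134.   184.8] rpy [ 3.141e+00 -2.000e-03  3.076e+00] op 0.239 -> turn -0.0001 shift [ 0.0017 -0.0133  0.3511]
```

{"method": "carry_out", "body": {"series": [[0, 0, 0, 0, -0.012, 0.12, 0.8], [0, 0, 0, 0, -0.012, 0.2, 0.8], [0, 0, 0, 0, -0.012, 0.27, 0.8], [0, 0, 0, 0, -0.012, 0.32, 0.8], [0, 0, 0, 0, -0.012, 0.352, 0.8], [0, 0, 0, 0, -0.012, 0.352, 0.8]]}}

```text
clock: 23.15
eef_pos: [605.0, -137.1, 97.3]
tcp_rot: [3.141, -0.003, 3.077]
contact_force: [-3.5, 1.9, -0.9]
opening: 0.237
grasp_force: 25.0
```

{"method": "carry_out", "body": {"series": [[0, 0, 0, 0, 0, 0, -0.1], [0, 0, 0, 0, 0, 0, -0.1], [0, 0, 0, 0, 0, 0, -0.1], [0, 0, 0, 0, 0, 0, -0.1], [0, 0, 0, 0, 0, 0, -0.1], [0, 0, 0, 0, 0, 0, -0.1]]}}

```text
clock: 23.9
eef_pos: [605.4, -137.1, 98.5]
tcp_rot: [3.141, -0.001, 3.076]
contact_force: [-5.1, 3.8, -0.1]
opening: 0.549
grasp_force: 2.4
```

{"method": "carry_out", "body": {"series": [[0, 0, 0, 0, 0, -0.15, -0.1], [0, 0, 0, 0, 0, -0.3, -0.1], [0, 0, 0, 0, 0, -0.45, -0.1], [0, 0, 0, 0, 0, -0.45, -0.1], [0, 0, 0, 0, 0, -0.45, -0.1]]}}

```text
clock: 24.52
eef_pos: [606.4, -137.9, 211.0]
tcp_rot: [-3.141, 0.001, 3.076]
contact_force: [-0.2, 0.1, 0.8]
opening: 0.547
grasp_force: 0.0
```

```bash
python3 -c "
from h import *
look('wd',['broken_0','flap'])
f=r.grab_frame('scene');cv2.imwrite('pics/end.png',f[...,::-1])
for l in('broken_0','sound_0'): print(l,[(round(d['score'],2),np.round(d['position']).tolist()) for d in r.silhouettes('scene',l)])
print(r.sense()['contact_force'])"
```

```text
wd flap 0.56 [238.5, 311.3] box (205, 189, 213, 101) 20049
broken_0 []
sound_0 [(0.82, [307.0, 303.0]), (0.68, [329.0, 348.0]), (0.57, [385.0, 364.0]), (0.49, [345.0, 353.0])]
[-0.70806353 -0.71722674 -0.35492578]
```

View pics/end.png

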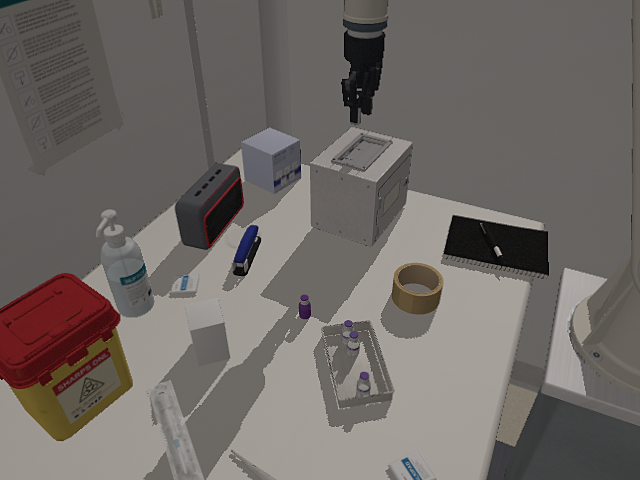

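The final view shows three sound vials upright in the tray at (348,329), (353,343) and (364,384). No stumps are left, the flap is shut, and the stapler, tape and carton are undisturbed. The gripper is clear above the box, so I hand in.

```bash
python3 -c "
from rig import r
print(r.sign_off())"
```

```text
the job is handed in; nothing more can be done
None
```

I dropped all three broken vials through the flap into the reject box, and the job is handed in at about 25 s; the last pictures show the flap shut, the three sound vials upright in the tray, and the stapler, tape and carton where they were.

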